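# Load the long-leg staple strip into the sprung magazine rail and shut the rail

### The arm

A 7-joint arm with a two-finger parallel gripper is mounted at the origin on the work surface. World frame = base frame: x ahead of the robot, y to its left, z up, the work surface at z = 0. Lengths are in m, angles in rad, forces in N, time in s.
With the tool pointing down it reaches from about 0.35 to 0.9 m from the base axis. Payload 8.1 kg.
Tool frame: the origin (TCP) lies at the very end of the fingers, on their centre line; the grasp point (between the pads) lies 19 mm behind it; z points along the fingers, y is the line along which they close (so a half turn about z gives the same grasp; the last joint's range is limited). The gripper opens to 85 mm and grips with 20 to 120 N. Pads are 22 mm wide; open, the fingers measure 114 mm over their backs; the gripper's body (76 mm by 85 mm) begins 54 mm behind the grasp point. The pads swing forward as they close: fully open they stand 13 mm farther back than shut.
Start: joints at [-1.306, 0.434, 0.025, 1.573, -0.012, 1.134, -0.075], TCP at [0.225, 0.583, 0.231] pointing down, gripper open.
Joint ranges: [-2.62, 2.62], [-0.44, 2.09], [-1.27, 1.32], [0.08, 2.57], [-1.32, 4.46], [0.12, 2], [-2.74, 2.74]. Speed limits (rad/s): [2.22, 2.22, 3.01, 3.01, 3.14, 3.14, 3.14].

### API

Orientations are given as [roll, pitch, yaw] about the fixed x, y, z axes, in that order (R = Rz(yaw) Ry(pitch) Rx(roll)).
In Python, from station import observe, optics, arm gives the robot as it stands.
- The arm moves only by the tool step_arm, never from a script. Its argument "commands" is a list of rows, each an object of numbers: "gripper": the opening, from -1 (shut) to 1 (fully open); "x", "y", "z": the shift along the tool's x, y, z in m; "turn": the turn about the tool's z in degrees. A call has 1 to 12 rows; each row is the pose to reach, as a shift and turn from the pose commanded when the call began, along the tool's axes at that moment; what a row does not reach only later rows make up. A row lasts 1/12 s, in which the tool goes at most 41.7 mm and 7.16 degrees, less where a joint would pass 70% of its speed; a pose out of reach is approached as far as the arm can. A call with a gripper value outside its range is refused whole. The fingers move at their own pace and stop on an object; "grip_force" is the grip in N (left out, the last holds). Time passes only in rows, so rows that repeat a pose let the fingers close. It gives the time, the measured TCP pose, the force, the opening and the grip force at its end, in the units of the state.
- observe(): the state, without advancing time (a new reading comes with each control period).
- optics.grab_frame(name): name is "scene" or "side" or "wrist"; returns a dict with "image" (480x640x3 uint8, blue, green, red), "K" (3x3 intrinsics, pixels), "cam_to_world" (4x4, takes a point from camera to world coordinates). Camera axes: x right, y up, looking along -z (the intrinsics and any distortion apply to the point x, -y, -z); pixel columns grow to the right and rows downward; lengths in m; the calibration is good to about 2 mm. A picture is of the moment at which its call begins. There is no depth.
- arm.finish_job(): hands the job in; it is judged then, once.
The state is a dict: "time_s": time; "joint_positions": joint angles; "dq": joint speeds; "tau": joint torques, N m; "tool_pos": TCP position; "eef_rot": TCP orientation; "ft_force": force on the tool from outside, world axes, zero at the start; "ft_torque": the same for the moment, N m; "grip_width": opening from 0.0 (shut) to 1.0 (fully open); "grasp_force": force on a finger pad.
Only numpy, scipy, OpenCV 4.12 (cv2) and the standard library are available. Lean on these libraries where they do the work, as an engineer would, in place of code of your own. Each camera call takes 0.05 s, during which the arm holds its last target. There are 200 camera calls.

### The job

Refill the heavy-duty stapler: load the tall silver staple strip, legs down, into the pulled-out magazine rail, working it back against the orange spring follower until its front end drops behind the front plate and the whole strip lies flat on the rail's floor; then push the rail fully home into the stapler. Do not force the stapler, and leave the low black strip and the games on the tray where they are.

Things in the scene. Friction and masses are not known exactly. Their poses are not given: they have to be found in the camera images.
- stapler: Heavy-duty blue desk stapler, fixed; black base 300 mm long, 88 mm wide, 16 mm high; blue head 48 mm wide, 101 mm high; dark handle on top from 75 mm behind the head's front face, rising from 105 to 200 mm at the rear. Origin on the table under the middle of the head's front face. x points to the stapler's rear (away from the robot at yaw 0), z up. The base reaches 35 mm ahead of the origin.
- mouth (a point): Middle of the mouth in the head's front face, at the level of the rail's floor, 50 mm over the table; fixed to the stapler, axes as the stapler's. The mouth is 30 mm wide, its roof 35 mm above this point. The steel magazine rail slides out of it along -x and stays where it is left. It runs stiffly: about 11 N moves it, so a harder push on the strip runs the rail in too.
- nose_out (a point): Fixed point 154 mm in front of the mouth at floor level: where the outer face of the rail's front plate stands with the rail fully out. Each time the rail starts 0 to 45 mm farther in than that, and nothing reports how far: see it or feel for it. The front plate closes the rail's front end; it is 4 mm thick, 22 mm wide and reaches from 15 mm below the floor level to 15 mm above it.
- nose_home (a point): Fixed point 4 mm in front of the mouth at floor level: where the outer face of the front plate stands when the rail has been pushed home against its stop (inner face level with the mouth).
- mid_rail (a point): Fixed point on the rail's middle line at floor level, 60 mm in front of the mouth. The channel is open above, 16 mm wide inside; walls 3 mm thick, 15 mm high over the floor. In it stands an orange spring follower 12.5 mm wide, 21 mm high. At rest its face is 88 mm behind the front plate's inner face, 12 mm too near for the strip; it yields up to 30 mm, pushing with 2.2 N plus 0.2 N per mm.
- strip: Tall silver staple strip, 100 mm long (its x), 13 mm wide (y), 25 mm high (z), 28 to 49 g, loose, stiff as a bar; origin in the middle of its underside. It starts standing on the table on its legs, crown up; either end may go first. Loaded, its front end touches the front plate, its top is 10 mm above the walls; with the rail home its origin is 50 mm behind mouth.
- low_strip: Low black staple strip, 100 x 13 x 12 mm, loose, standing on the table, not wanted; origin in the middle of its underside. May stand on either of the two spots where strips stand.
- tray: Green plastic tray on rubber feet, fixed, 240 mm deep (x), 400 mm wide (y), rim 28 mm high; origin on the table under its middle. It carries the games below.
- solitaire: Round dark wooden solitaire board with glass marbles, 176 mm across, 29 mm high, on the tray; origin under its middle.
- dish3: Uppermost of four stacked ceramic token dishes, 86 mm across, on the tray; the tower is 85 mm high; origin under the middle of this dish.
- jar: Clear jar with an aluminium screw lid, 72 mm across, 115 mm high, on the tray; origin under its middle.
- die0: Brown die, 20 mm, on the tray near its front rim; origin under its middle.
- die1: Brown die, 20 mm, on the tray near its front rim; origin under its middle.
Not all that is in view belongs to the job. There is more than one size of the strip; the one meant has the size given above.

How it is judged:
On the way:
1. the tall strip lies flat on the channel's floor, behind the front plate, with the rail still pulled out (x of strip in the frame of mouth between -0.11 and -0.01 m and y of strip in the frame of mouth between -0.004 and 0.004 m and z of strip in the frame of mouth between -0.004 and 0.004 m and angle between strip's own z axis and vertical below 0.05 rad), for 0.2 s.
At the end, for the whole second after the job is handed in: The tall strip lies at rest in the closed rail: its middle 50 mm behind the mouth (within 4.5 mm, so the rail is home and the strip's front end is at the front plate), on the rail's middle line and flat on the channel's floor (within 4 mm and 0.05 rad) (x of strip in the frame of mouth between 0.0455 and 0.0545 m and y of strip in the frame of mouth between -0.004 and 0.004 m and z of strip in the frame of mouth between -0.004 and 0.004 m and angle between strip's own z axis and vertical below 0.05 rad and linear speed of strip below 0.02 m/s); the robot touches nothing.
It fails at once if the stapler was forced: the robot pressed on it with more than 60 N (contact force between the arm and stapler above 60 N).
It fails at once if the low strip was disturbed (over 20 mm) (distance of low_strip from where it was at the start of the episode above 0.02 m).
It fails at once if the games on the tray were disturbed (over 20 mm) (distance of any of solitaire, dish3, jar, die0, die1 from where it was at the start of the episode above 0.02 m).
It also fails if it takes over 64 s, if anything falls off the work surface, if the arm or the gripper's body presses on something with over 40 N, if the wrist force passes 120 N, or if a joint passes its speed limit or range.

## Working session

There is one attempt and no reset: what is moved stays moved. The work goes in short steps, Python scripts to look and compute and a tool call to move; the robot and the scene stay as the last step left them, time stands still between calls to the robot, and variables do not carry over. Pictures are saved under pics/ and viewed, at most 10 in all, crops included, and the job is handed in when it is done.

Besides the shell and the picture viewer there is one more tool, called after "Emit:" as name(argument=value, ...), one argument or row to a line, values as JSON. step_arm: Moves the arm, as the interface text tells. Its arguments: {"type":"object","properties":{"commands":{"type":"array","items":{"type":"object","properties":{"gripper":{"type":"number"},"x":{"type":"number"},"y":{"type":"number"},"z":{"type":"number"},"turn":{"type":"number"}}}},"grip_force":{"type":"number"}},"required":["commands"]}

```bash
mkdir -p pics
cat > h.py <<'E'
import numpy as np, cv2
from station import observe, optics, arm
def grab(n,save=None):
    f=optics.grab_frame(n)
    if save: cv2.imwrite('pics/'+save,f['image']); np.savez('pics/'+save[:-4]+'.npz',K=f['K'],T=f['cam_to_world'])
    return f
def ray(f,u,v):
    K=f['K'];T=f['cam_to_world']
    d=np.array([(u-K[0,2])/K[0,0],-(v-K[1,2])/K[1,1],-1.])
    return T[:3,3],T[:3,:3]@d
def onz(f,u,v,z):
    o,d=ray(f,u,v); return o+d*(z-o[2])/d[2]
def proj(f,p):
    T=f['cam_to_world'];q=T[:3,:3].T@(np.array(p)-T[:3,3])
    x=f['K']@np.array([q[0],-q[1],-q[2]]); return x[:2]/x[2]
E
python3 - <<'E'
from h import *
f=grab('scene','s0.png');g=grab('side','d0.png')
print(f.keys(),f['K'],f['cam_to_world'].round(3),g['cam_to_world'].round(3))
s=observe();print(s)
E
```

```text
dict_keys(['image', 'K', 'cam_to_world']) [[484.84134343   0.         310.38479549]
 [  0.         484.84134343 248.82044539]
 [  0.           0.           1.        ]] [[ 0.883 -0.402  0.24   0.792]
 [ 0.468  0.744 -0.476 -0.357]
 [ 0.013  0.533  0.846  0.888]
 [ 0.     0.     0.     1.   ]] [[-0.973  0.17  -0.157  0.433]
 [-0.232 -0.701  0.675  0.55 ]
 [ 0.005  0.693  0.721  0.582]
 [ 0.     0.     0.     1.   ]]
{'time_s': 0.1, 'joint_positions': array([-1.30560651,  0.43517175,  0.02497055,  1.57402123, -0.01158043,
        1.13400296, -0.07510027]), 'dq': array([ 8.13465875e-05, -1.10576797e-03, -9.09324389e-04, -1.04555530e-03,
        1.09891293e-03, -1.61997208e-04, -5.22973551e-04]), 'tau': array([ 3.70955575e-03, -6.71752667e+01,  1.02822840e+00, -3.16904032e+01,
        1.57393911e-02,  7.20265147e-03, -2.97157294e-05]), 'tool_pos': array([0.22460886, 0.5827492 , 0.23058711]), 'eef_rot': array([-3.14014162e+00,  1.49149177e-04,  2.77374415e+00]), 'ft_force': array([-0.32649237, -0.13439318, -0.97367574]), 'ft_torque': array([ 0.03423157, -0.00989247, -0.00479551]), 'grasp_force': 0.0, 'grip_width': 0.9982908978679599}
```

View pics/s0.png

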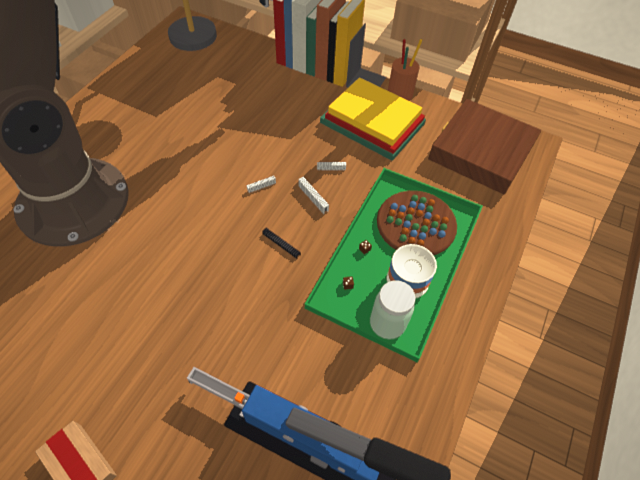

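View pics/d0.png

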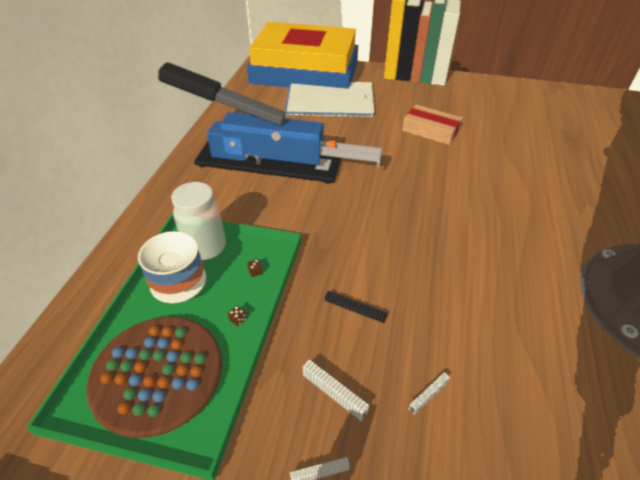

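Candidates (scene pixels): white strip (313,194), looks largest; short white strips (261,184) and (332,166); low black strip (281,243). I choose (313,194) and will check its size. The rail nose is at (193,373).

Run:
```python
from h import *
s=cv2.imread('pics/s0.png');d=cv2.imread('pics/d0.png')
def c(im,x,y,w,h): return cv2.resize(im[y:y+h,x:x+w],(400,300),interpolation=cv2.INTER_CUBIC)
cv2.imwrite('pics/c0.png',np.vstack([np.hstack([c(s,270,160,80,60),c(d,285,350,100,75)]),np.hstack([c(s,180,355,80,60),c(d,300,120,100,75)])]))
L=lambda n:(lambda z:{'K':z['K'],'cam_to_world':z['T']})(np.load(f'pics/{n}.npz'))
F=L('s0');G=L('d0')
for n,(a,b) in dict(tall=((300,180),(327,210)),sm1=((247,188),(275,181)),sm2=((318,167),(346,166)),blk=((264,231),(299,256))).items():
    z=.025 if n=='tall' else .012
    p,q=onz(F,*a,z),onz(F,*b,z);print(n,p.round(3),q.round(3),np.linalg.norm(p-q))
```

```text
tall [0.438 0.283 0.025] [0.532 0.236 0.025] 0.10507031566825903
sm1 [0.337 0.213 0.012] [0.383 0.262 0.012] 0.0674840501001796
sm2 [0.452 0.349 0.012] [0.509 0.384 0.012] 0.06726169384340944
blk [0.433 0.128 0.012] [0.531 0.108 0.012] 0.0998308665142385
```

View pics/c0.png

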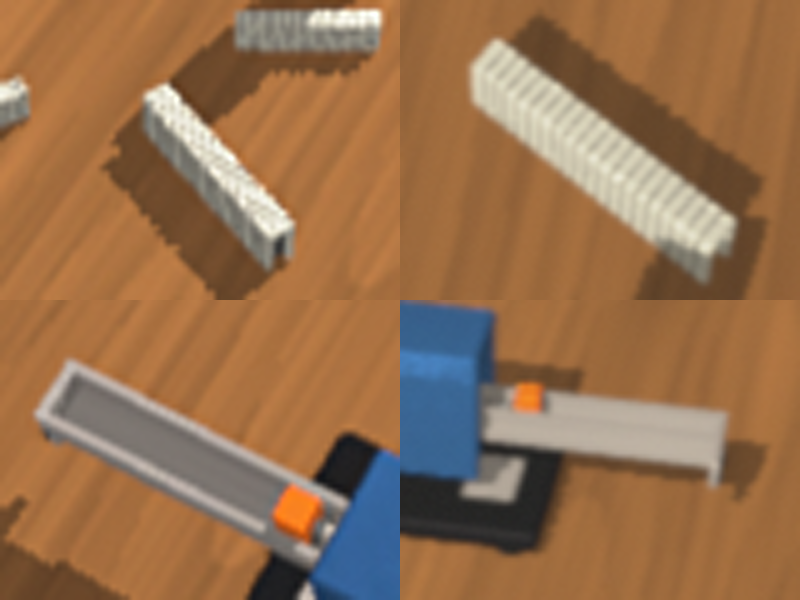

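Run:
```python
from h import *
L=lambda n:(lambda z:{'K':z['K'],'cam_to_world':z['T']})(np.load(f'pics/{n}.npz'))
F=L('s0');G=L('d0')
S=lambda x,y:(180+x/5,355+(y-300)/5)
D=lambda x,y:(300+(x-400)/4,120+(y-300)/4)
A=lambda x,y:(270+x/5,160+y/5)
B=lambda x,y:(285+(x-400)/4,350+y/4)
P={k:onz(F,*S(*v),.065) for k,v in dict(noseL=(70,360),noseR=(38,412),backL=(345,496),backR=(312,568)).items()}
for k in P: print(k,P[k].round(4))
dl=P['backL']-P['noseL'];dr=P['backR']-P['noseR'];print(np.degrees(np.arctan2(dl[1],dl[0])),np.degrees(np.arctan2(dr[1],dr[0])), 'len',np.linalg.norm(dl),np.linalg.norm(dr), 'nose mid',(P['noseL']+P['noseR'])/2,np.linalg.norm(P['noseL']-P['noseR']))
print('follower top scene',onz(F,*S(300,510),.071),'side nose far corner',onz(G,*D(728,412),.065), 'side back',onz(G,*D(485,387),.065), 'fol', onz(G,*D(530,388),.071))
# blue head lower-edge/ base front corners (scene base top z .016)
im=cv2.imread('pics/d0.png')
print('tall top scene', [onz(F,*A(*q),.025).round(4) for q in [(143,95),(168,83),(294,222),(268,238)]])
print('tall top side', [onz(G,*B(*q),.025).round(4) for q in [(472,65),(496,38),(736,220),(712,252)]])
q=[(200,156),(337,180)]
print('base side', [onz(G,*v,.016).round(4) for v in [(197,157),(341,160),(335,180)]])
# blue side edges
hsv=cv2.cvtColor(im,cv2.COLOR_BGR2HSV);print(observe()['time_s'])
```

```text
noseL [ 0.4947 -0.2041  0.065 ]
noseR [ 0.4957 -0.2243  0.065 ]
backL [ 0.6035 -0.1991  0.065 ]
backR [ 0.6064 -0.2245  0.065 ]
2.611499072167182 -0.11558612295220949 len 0.10883309227493351 0.11064560202124835 nose mid [ 0.49522662 -0.21418941  0.065     ] 0.020219121257665458
follower top scene [ 0.59407771 -0.21130204  0.071     ] side nose far corner [ 0.49068366 -0.22176921  0.065     ] side back [ 0.61208457 -0.21440856  0.065     ] fol [ 0.5881823  -0.21000184  0.071     ]
tall top scene [array([0.4341, 0.2841, 0.025 ]), array([0.4409, 0.296 , 0.025 ]), array([0.5288, 0.2516, 0.025 ]), array([0.5226, 0.2381, 0.025 ])]
tall top side [array([0.5256, 0.2538, 0.025 ]), array([0.5203, 0.242 , 0.025 ]), array([0.4305, 0.2866, 0.025 ]), array([0.4361, 0.2987, 0.025 ])]
base side [array([ 0.8695, -0.1692,  0.016 ]), array([ 0.5733, -0.2309,  0.016 ]), array([ 0.5713, -0.1621,  0.016 ])]
0.1
```

The tall strip checks out: 100 mm long, centre ≈(0.479,0.269), yaw −27°. The nose is at ≈(0.493,−0.214), with the rail pulled out about 113 mm.

Emit:
step_arm(
  commands=[
    {"x": -0.03, "y": -0.017, "z": 0.005, "turn": 1, "gripper": 0},
    {"x": -0.062, "y": -0.036, "z": 0.013, "turn": 2, "gripper": 0},
    {"x": -0.095, "y": -0.055, "z": 0.021, "turn": 3, "gripper": 0},
    {"x": -0.128, "y": -0.074, "z": 0.03, "turn": 4, "gripper": 0},
    {"x": -0.161, "y": -0.093, "z": 0.04, "turn": 5, "gripper": 0},
    {"x": -0.194, "y": -0.112, "z": 0.05, "turn": 6, "gripper": 0},
    {"x": -0.227, "y": -0.131, "z": 0.06, "turn": 6, "gripper": 0},
    {"x": -0.26, "y": -0.15, "z": 0.067, "turn": 6, "gripper": 0},
    {"x": -0.293, "y": -0.169, "z": 0.074, "turn": 6, "gripper": 0},
    {"x": -0.325, "y": -0.187, "z": 0.08, "turn": 6, "gripper": 0},
    {"x": -0.35, "y": -0.2015, "z": 0.08, "turn": 6, "gripper": 0},
    {"x": -0.35, "y": -0.2015, "z": 0.08, "turn": 6, "gripper": 0},
  ],
  grip_force=60,
)

```text
time_s: 1.1
tool_pos: [0.4828, 0.2623, 0.1508]
eef_rot: [-3.139, 0.003, 2.66]
ft_force: [-0.2, -0.7, 0.6]
grip_width: 0.502
grasp_force: 0.0
```

Emit:
step_arm(
  commands=[
    {"gripper": 0},
    {"gripper": 0},
    {"gripper": 0},
  ],
)

```text
validation failed for argument at $.co...
```

Run:
```python
from h import *
w=grab('wrist','w1.png');print(observe()['tool_pos'],w['cam_to_world'].round(3))
```

```text
[0.48089845 0.26554561 0.15095592] [[ 0.463 -0.856 -0.229  0.425]
 [ 0.887  0.446  0.122  0.294]
 [-0.003 -0.26   0.966  0.294]
 [ 0.     0.     0.     1.   ]]
```

View pics/w1.png

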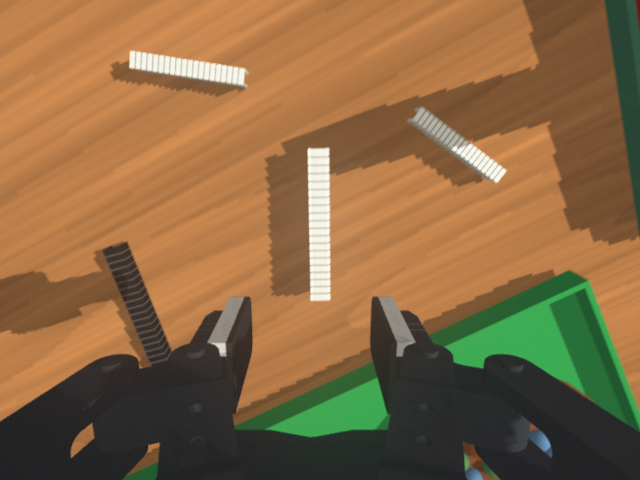

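The strip runs from (318,149) to (320,300), almost aligned with the tool. I'll measure it with a mask.

Run:
```python
from h import *
z=np.load('pics/w1.npz');W={'K':z['K'],'cam_to_world':z['T']}
im=cv2.imread('pics/w1.png');m=((im.min(2)>120)&(np.ptp(im.astype(int),axis=2)<60)).astype(np.uint8);m=cv2.morphologyEx(m,cv2.MORPH_CLOSE,np.ones((5,5)))
cs,_=cv2.findContours(m,0,2)
c=[c for c in cs if cv2.pointPolygonTest(c,(319,225),False)>=0][0]
r=cv2.boxPoints(cv2.minAreaRect(c));print(r)
P=np.array([onz(W,*q,.025) for q in r])[:,:2];print(P.round(4))
ctr=P.mean(0);e=[P[1]-P[0],P[2]-P[1]];e=max(e,key=np.linalg.norm);print(ctr,np.linalg.norm(e),np.degrees(np.arctan2(e[1],e[0])))
s=observe();y=s['eef_rot'][2];d=ctr-s['tool_pos'][:2];print(np.degrees(y),'tool dx,dy',d@[np.cos(y),np.sin(y)],d@[np.sin(y),-np.cos(y)],s['tool_pos'])
```

```text
[[307. 147.]
 [329. 147.]
 [329. 300.]
 [307. 300.]]
[[0.4308 0.2876]
 [0.4371 0.2996]
 [0.5271 0.2539]
 [0.5202 0.2407]]
[0.47877737 0.27043391] 0.10093558081867979 -26.92192630482054
152.5557612218946 tool dx,dy 0.004135313115671003 0.003360594101326192 [0.48089845 0.26554561 0.15095592]
```

Emit:
step_arm(
  commands=[
    {"x": 0.0005, "y": 0.0015, "z": 0.03, "turn": 0, "gripper": 0},
    {"x": 0.0005, "y": 0.0015, "z": 0.06, "turn": 0, "gripper": 0},
    {"x": 0.0005, "y": 0.0015, "z": 0.09, "turn": 0, "gripper": 0},
    {"x": 0.0005, "y": 0.0015, "z": 0.11, "turn": 0, "gripper": 0},
    {"x": 0.0005, "y": 0.0015, "z": 0.11, "turn": 0, "gripper": 0},
    {"x": 0.0005, "y": 0.0015, "z": 0.11, "turn": 0, "gripper": 0},
    {"x": 0.0005, "y": 0.0015, "z": 0.11, "turn": 0, "gripper": 0},
    {"x": 0.0005, "y": 0.0015, "z": 0.11, "turn": 0, "gripper": 0},
  ],
  grip_force=60,
)

```text
time_s: 1.82
tool_pos: [0.4799, 0.2719, 0.0429]
eef_rot: [3.139, 0.001, 2.669]
ft_force: [0.0, -0.4, 0.6]
grip_width: 0.502
grasp_force: 0.0
```

Emit:
step_arm(
  commands=[
    {"x": 0, "y": 0, "z": 0.013, "turn": 0, "gripper": 0},
    {"x": 0, "y": 0, "z": 0.026, "turn": 0, "gripper": 0},
    {"x": 0, "y": 0, "z": 0.026, "turn": 0, "gripper": 0},
    {"x": 0, "y": 0, "z": 0.026, "turn": 0, "gripper": 0},
    {"x": 0, "y": 0, "z": 0.026, "turn": 0, "gripper": 0},
    {"x": 0, "y": 0, "z": 0.026, "turn": 0, "gripper": 0},
  ],
)

```text
time_s: 2.32
tool_pos: [0.4798, 0.2713, 0.0165]
eef_rot: [3.14, 0.001, 2.669]
ft_force: [0.8, -0.4, -0.4]
grip_width: 0.501
grasp_force: 0.0
```

Emit:
step_arm(
  commands=[
    {"x": 0, "y": 0, "z": 0, "turn": 0, "gripper": -1},
    {"x": 0, "y": 0, "z": 0, "turn": 0, "gripper": -1},
    {"x": 0, "y": 0, "z": 0, "turn": 0, "gripper": -1},
    {"x": 0, "y": 0, "z": 0, "turn": 0, "gripper": -1},
    {"x": 0, "y": 0, "z": 0, "turn": 0, "gripper": -1},
    {"x": 0, "y": 0, "z": 0, "turn": 0, "gripper": -1},
    {"x": 0, "y": 0, "z": 0, "turn": 0, "gripper": -1},
    {"x": 0, "y": 0, "z": 0, "turn": 0, "gripper": -1},
  ],
  grip_force=60,
)

```text
time_s: 2.98
tool_pos: [0.4794, 0.271, 0.0159]
eef_rot: [3.141, 0.0, 2.669]
ft_force: [-1.4, -1.4, 6.6]
grip_width: 0.13
grasp_force: 58.5
```

Emit:
step_arm(
  commands=[
    {"x": 0, "y": 0, "z": -0.02, "turn": 0, "gripper": -1},
    {"x": 0, "y": 0, "z": -0.05, "turn": 0, "gripper": -1},
    {"x": 0, "y": 0, "z": -0.08, "turn": 0, "gripper": -1},
    {"x": -0.007, "y": -0.014, "z": -0.11, "turn": -2, "gripper": -1},
    {"x": -0.02, "y": -0.043, "z": -0.13, "turn": -4, "gripper": -1},
    {"x": -0.034, "y": -0.073, "z": -0.145, "turn": -6, "gripper": -1},
    {"x": -0.048, "y": -0.104, "z": -0.155, "turn": -8, "gripper": -1},
    {"x": -0.062, "y": -0.135, "z": -0.165, "turn": -10, "gripper": -1},
    {"x": -0.076, "y": -0.166, "z": -0.17, "turn": -12, "gripper": -1},
    {"x": -0.09, "y": -0.196, "z": -0.175, "turn": -14, "gripper": -1},
    {"x": -0.1, "y": -0.217, "z": -0.18, "turn": -15, "gripper": -1},
    {"x": -0.1, "y": -0.217, "z": -0.18, "turn": -15, "gripper": -1},
  ],
)

```text
time_s: 3.98
tool_pos: [0.4694, 0.0265, 0.1964]
eef_rot: [-3.14, 0.002, 2.925]
ft_force: [-0.4, -0.2, -0.9]
grip_width: 0.129
grasp_force: 58.8
```

Emit:
step_arm(
  commands=[
    {"x": -0.005, "y": -0.03, "z": 0, "turn": -2, "gripper": -1},
    {"x": -0.011, "y": -0.062, "z": 0, "turn": -4, "gripper": -1},
    {"x": -0.017, "y": -0.095, "z": 0, "turn": -6, "gripper": -1},
    {"x": -0.022, "y": -0.128, "z": 0, "turn": -8, "gripper": -1},
    {"x": -0.028, "y": -0.161, "z": 0, "turn": -10, "gripper": -1},
    {"x": -0.033, "y": -0.193, "z": 0, "turn": -11, "gripper": -1},
    {"x": -0.038, "y": -0.222, "z": 0, "turn": -12, "gripper": -1},
    {"x": -0.042, "y": -0.243, "z": 0, "turn": -12, "gripper": -1},
    {"x": -0.042, "y": -0.243, "z": 0, "turn": -12, "gripper": -1},
    {"x": -0.042, "y": -0.243, "z": 0, "turn": -12, "gripper": -1},
    {"x": -0.042, "y": -0.243, "z": 0, "turn": -12, "gripper": -1},
    {"x": -0.042, "y": -0.243, "z": 0, "turn": -12, "gripper": -1},
  ],
)

```text
time_s: 4.98
tool_pos: [0.4598, -0.2127, 0.1952]
eef_rot: [3.141, -0.0, -3.141]
ft_force: [-0.6, 0.4, -0.6]
grip_width: 0.131
grasp_force: 58.8
```

Run:
```python
from h import *
w=grab('wrist','w2.png');s=observe();print(s['tool_pos'],s['eef_rot'],s['joint_positions'].round(2))
d=grab('side','d2.png')
a=w['image'];b=cv2.resize(d['image'][60:210,240:440],(640,480),interpolation=cv2.INTER_CUBIC)
cv2.imwrite('pics/c2.png',np.hstack([cv2.resize(a[:,140:540],(400,480)),b[:,200:600]]))
```

```text
[ 0.45988184 -0.2127344   0.19523276] [ 3.14092661e+00 -8.15949716e-05 -3.14081668e+00] [ 0.11  0.28  0.27  1.92 -0.09  0.95  2.  ]
```

View pics/c2.png

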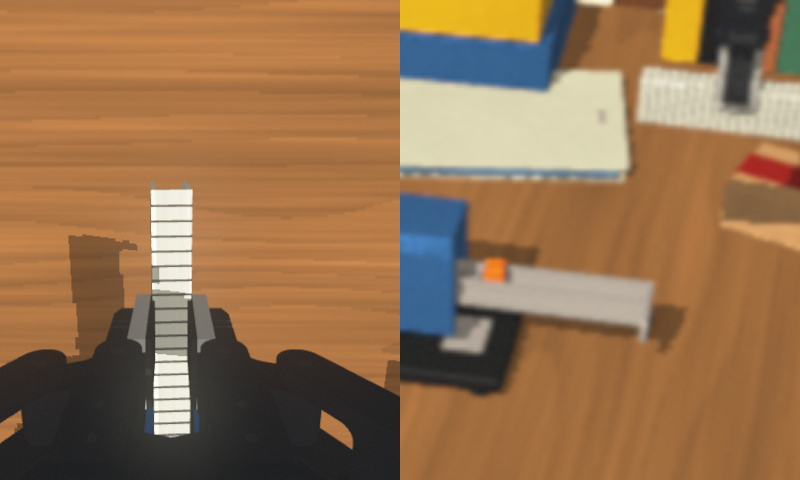

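The strip is held straight and level. I'll shift aside so the wrist camera sees the rail from above.

Emit:
step_arm(
  commands=[
    {"x": -0.025, "y": 0.023, "z": 0, "turn": 0, "gripper": -1},
    {"x": -0.05, "y": 0.046, "z": 0, "turn": 0, "gripper": -1},
    {"x": -0.075, "y": 0.07, "z": 0, "turn": 0, "gripper": -1},
    {"x": -0.1, "y": 0.093, "z": 0, "turn": 0, "gripper": -1},
    {"x": -0.1, "y": 0.093, "z": 0, "turn": 0, "gripper": -1},
    {"x": -0.1, "y": 0.093, "z": 0, "turn": 0, "gripper": -1},
    {"x": -0.1, "y": 0.093, "z": 0, "turn": 0, "gripper": -1},
    {"x": -0.1, "y": 0.093, "z": 0, "turn": 0, "gripper": -1},
  ],
)

```text
time_s: 5.75
tool_pos: [0.5588, -0.1222, 0.1953]
eef_rot: [-3.141, -0.001, 3.139]
ft_force: [0.1, 0.4, -0.9]
grip_width: 0.129
grasp_force: 58.8
```

Run:
```python
from h import *
w=grab('wrist','w3.png');s=observe();print(s['tool_pos'],s['eef_rot'],[proj(w,p) for p in [(.493,-.214,.065),(.607,-.214,.065),(.56,-.12,.205)]])
```

```text
[ 0.55890581 -0.12236743  0.19543927] [-3.14128255e+00 -2.20183581e-04  3.13876433e+00] [array([160.64701588, 133.50939487]), array([175.930271  , 304.43550835]), array([313.09120557, 334.59104046])]
```

View pics/w3.png

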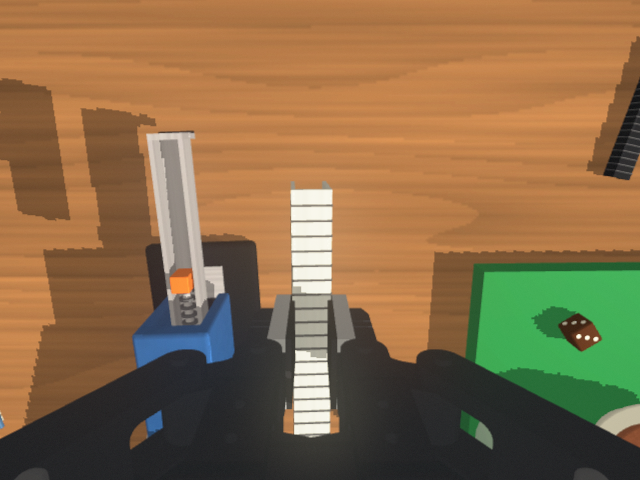

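The rail runs from its nose at about (172,133) to the mouth at about (188,322). The follower is at (181,281) and the held strip at (312,185–435). Next I'll take an enlarged crop of the rail.

Run:
```python
from h import *
im=cv2.imread('pics/w3.png')
a=cv2.resize(im[124:224,140:220],(480,600),interpolation=cv2.INTER_CUBIC)[:, :390]
b=cv2.resize(im[232:332,145:225],(480,600),interpolation=cv2.INTER_CUBIC)[:, :400]
cv2.imwrite('pics/c3.png',np.hstack([a,b]))
```

```text
(no output)
```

View pics/c3.png

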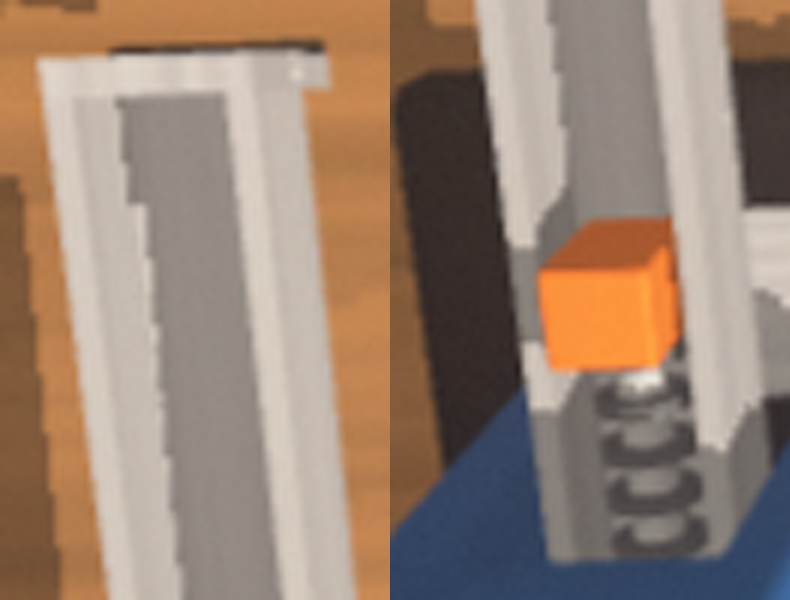

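Run:
```python
from h import *
z=np.load('pics/w3.npz');W={'K':z['K'],'cam_to_world':z['T']}
a=lambda x,y:(140+x/6-.4,124+y/6-.4)
b=lambda x,y:(145+(x-390)/6-.4,232+y/6-.4)
def pr(n,p,z): print(n,onz(W,*p,z)[:2].round(4))
for n,p in [('Lo',a(44,80)),('Lo',a(108,600)),('Lo',b(478,0)),('Lo',b(527,340)),('Ri',a(228,100)),('Ri',a(278,600)),('Ri',b(648,0)),('Ri',b(697,450)),('plate out',a(40,60)),('plate out',a(240,55)),('plate in',a(120,96)),('plate in',a(226,93))]: pr(n,p,.065)
for p in [b(540,268),b(655,268)]: pr('fol',p,.071)
for p in [b(390,525),b(527,388),b(790,450)]: pr('head z.101',p,.101)
for n,p in [('base front',b(420,72)),('base',(250,241)),('base',(155,244))]: pr(n,p,.016)
# held strip top
im=cv2.imread('pics/w3.png');s=observe();zt=s['tool_pos'][2]+.0085
for p in [(291,189),(331,189),(294.5,432),(330,432),(292.5,290),(331.5,290)]: pr('strip',p,zt)
print(s['tool_pos'])
```

```text
Lo [ 0.495  -0.2227]
Lo [ 0.5501 -0.2213]
Lo [ 0.5555 -0.2207]
Lo [ 0.5951 -0.2188]
Ri [ 0.4971 -0.2038]
Ri [ 0.5501 -0.2027]
Ri [ 0.5555 -0.202 ]
Ri [ 0.6086 -0.2004]
plate out [ 0.493  -0.2229]
plate out [ 0.4926 -0.2022]
plate in [ 0.4967 -0.215 ]
plate in [ 0.4964 -0.204 ]
fol [ 0.5845 -0.2145]
fol [ 0.5845 -0.2018]
head z.101 [ 0.6015 -0.2214]
head z.101 [ 0.5868 -0.2063]
head z.101 [ 0.5935 -0.1806]
base front [ 0.5762 -0.2471]
base [ 0.5742 -0.1684]
base [ 0.5765 -0.2429]
strip [ 0.5102 -0.1269]
strip [ 0.5102 -0.1143]
strip [ 0.6    -0.1269]
strip [ 0.6    -0.1138]
strip [ 0.5441 -0.1269]
strip [ 0.5441 -0.1138]
[ 0.55890581 -0.12236743  0.19543927]
```

Emit:
step_arm(
  commands=[
    {"x": 0.012, "y": -0.03, "z": 0, "turn": -1, "gripper": -1},
    {"x": 0.023, "y": -0.06, "z": 0, "turn": -2, "gripper": -1},
    {"x": 0.034, "y": -0.09, "z": 0, "turn": -2, "gripper": -1},
    {"x": 0.034, "y": -0.09, "z": 0, "turn": -2, "gripper": -1},
    {"x": 0.034, "y": -0.09, "z": 0.02, "turn": -2, "gripper": -1},
    {"x": 0.034, "y": -0.09, "z": 0.045, "turn": -2, "gripper": -1},
    {"x": 0.034, "y": -0.09, "z": 0.07, "turn": -2, "gripper": -1},
    {"x": 0.034, "y": -0.09, "z": 0.09, "turn": -2, "gripper": -1},
    {"x": 0.034, "y": -0.09, "z": 0.1, "turn": -2, "gripper": -1},
    {"x": 0.034, "y": -0.09, "z": 0.1, "turn": -2, "gripper": -1},
    {"x": 0.034, "y": -0.09, "z": 0.1, "turn": -2, "gripper": -1},
    {"x": 0.034, "y": -0.09, "z": 0.1, "turn": -2, "gripper": -1},
  ],
)

```text
time_s: 6.8
tool_pos: [0.5263, -0.2119, 0.0966]
eef_rot: [-3.141, 0.002, -3.109]
ft_force: [-0.2, 0.1, -0.6]
grip_width: 0.127
grasp_force: 58.8
```

Run:
```python
from h import *
w=grab('wrist','w4.png');d=grab('side','d4.png');f=grab('scene','s4.png');s=observe();print(s['tool_pos'],s['eef_rot'])
c=lambda im,x,y,w,h:cv2.resize(im[y:y+h,x:x+w],(400,300),interpolation=cv2.INTER_CUBIC)
x=s['tool_pos'][0]
cv2.imwrite('pics/c4.png',np.vstack([np.hstack([c(w['image'],200,140,240,180),c(d['image'],300,110,100,75)]),np.hstack([c(f['image'],175,335,100,75),c(w['image'],270,170,100,75)])]))
```

```text
[ 0.5263391  -0.21165775  0.09651223] [-3.14101051e+00  2.01279929e-03 -3.10814678e+00]
```

View pics/c4.png

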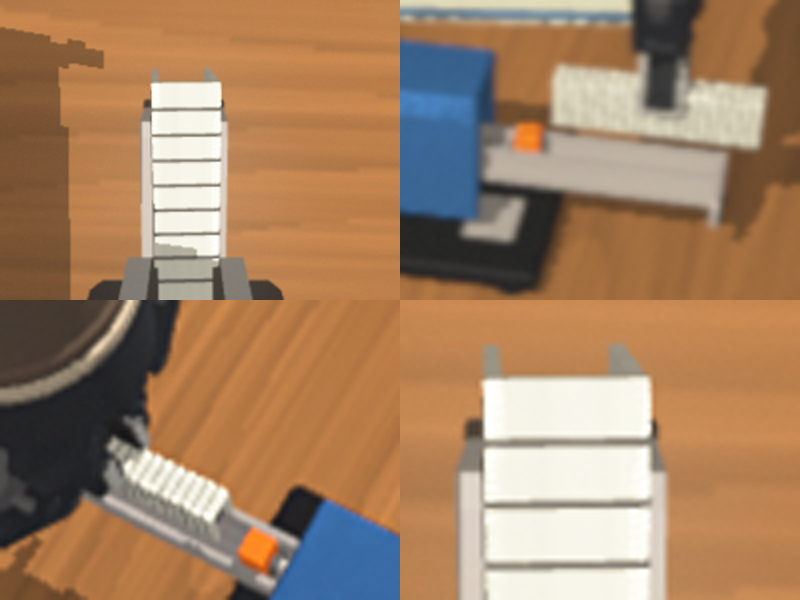

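Run:
```python
from h import *
z=np.load('pics/w4.npz');W={'K':z['K'],'cam_to_world':z['T']}
c=lambda x,y:(270+(x-400)/4-.4,170+(y-300)/4-.4)
zt=.0965+.0091
for r in (385,440,500,560):
  l,q=onz(W,*c(484+(r-385)*.02,r),zt),onz(W,*c(651.5+(r-385)*.015,r),zt);print('strip',((l+q)/2)[:2].round(4),(q-l)[1].round(4))
for (x1,x2,r) in [(459.5,664,475),(459,665.5,590)]:
  l,q=onz(W,*c(x1,r),.065),onz(W,*c(x2,r),.065);print('rail',((l+q)/2)[:2].round(4),(q-l)[1].round(4))
print('plate outer top x',onz(W,*c(470,440),.065),'plate/in',onz(W,*c(470,472),.065))
s=observe();print(s['tool_pos'])
```

```text
strip [ 0.4782 -0.2119] 0.0132
strip [ 0.4825 -0.2117] 0.0133
strip [ 0.4874 -0.2114] 0.0134
strip [ 0.4923 -0.2112] 0.0135
rail [ 0.4929 -0.212 ] 0.0213
rail [ 0.5052 -0.2115] 0.0219
plate outer top x [ 0.48954874 -0.22156882  0.065     ] plate/in [ 0.49290422 -0.22150463  0.065     ]
[ 0.5263391  -0.21165775  0.09651223]
```

The strip needs a −0.8 mm shift in y. I'll lower it to just above the plate and push back against the follower.

Emit:
step_arm(
  commands=[
    {"x": 0, "y": -0.0008, "z": 0.004, "turn": 0, "gripper": -1},
    {"x": 0, "y": -0.0008, "z": 0.009, "turn": 0, "gripper": -1},
    {"x": 0, "y": -0.0008, "z": 0.013, "turn": 0, "gripper": -1},
    {"x": 0, "y": -0.0008, "z": 0.013, "turn": 0, "gripper": -1},
    {"x": 0, "y": -0.0008, "z": 0.013, "turn": 0, "gripper": -1},
    {"x": 0, "y": -0.0008, "z": 0.013, "turn": 0, "gripper": -1},
  ],
)

```text
time_s: 7.45
tool_pos: [0.5255, -0.2121, 0.0822]
eef_rot: [3.141, -0.0, -3.108]
ft_force: [-0.2, 0.2, 0.3]
grip_width: 0.131
grasp_force: 58.8
```

Emit:
step_arm(
  commands=[
    {"x": -0.002, "y": 0, "z": 0, "turn": 0, "gripper": -1},
    {"x": -0.004, "y": 0, "z": 0, "turn": 0, "gripper": -1},
    {"x": -0.006, "y": 0, "z": 0, "turn": 0, "gripper": -1},
    {"x": -0.008, "y": 0, "z": 0, "turn": 0, "gripper": -1},
    {"x": -0.01, "y": 0, "z": 0, "turn": 0, "gripper": -1},
    {"x": -0.012, "y": 0, "z": 0, "turn": 0, "gripper": -1},
    {"x": -0.014, "y": 0, "z": 0, "turn": 0, "gripper": -1},
    {"x": -0.014, "y": 0, "z": 0, "turn": 0, "gripper": -1},
    {"x": -0.014, "y": 0, "z": 0, "turn": 0, "gripper": -1},
  ],
)

```text
time_s: 8.2
tool_pos: [0.5393, -0.2117, 0.0822]
eef_rot: [3.141, -0.001, -3.108]
ft_force: [-3.5, 0.1, 1.9]
grip_width: 0.126
grasp_force: 59.0
```

Emit:
step_arm(
  commands=[
    {"x": -0.001, "y": 0, "z": -0.001, "turn": 0, "gripper": -1},
    {"x": -0.003, "y": 0, "z": -0.001, "turn": 0, "gripper": -1},
    {"x": -0.005, "y": 0, "z": -0.001, "turn": 0, "gripper": -1},
    {"x": -0.007, "y": 0, "z": -0.001, "turn": 0, "gripper": -1},
    {"x": -0.009, "y": 0, "z": -0.001, "turn": 0, "gripper": -1},
    {"x": -0.009, "y": 0, "z": -0.001, "turn": 0, "gripper": -1},
    {"x": -0.009, "y": 0, "z": -0.001, "turn": 0, "gripper": -1},
  ],
)

```text
time_s: 8.78
tool_pos: [0.5483, -0.2113, 0.083]
eef_rot: [3.141, -0.001, -3.108]
ft_force: [-4.9, 0.2, -1.3]
grip_width: 0.127
grasp_force: 58.6
```

Run:
```python
from h import *
w=grab('wrist','w5.png');d=grab('side','d5.png');f=grab('scene','s5.png');s=observe();print(s['tool_pos'],s['ft_force'])
c=lambda im,x,y,w,h:cv2.resize(im[y:y+h,x:x+w],(400,300),interpolation=cv2.INTER_CUBIC)
cv2.imwrite('pics/c5.png',np.vstack([np.hstack([c(w['image'],200,140,240,180),c(d['image'],300,110,100,75)]),np.hstack([c(f['image'],175,335,100,75),c(w['image'],270,170,100,75)])]))
```

```text
[ 0.54813281 -0.21134916  0.08305517] [-5.34373756 -0.38934282 -0.66491706]
```

View pics/c5.png

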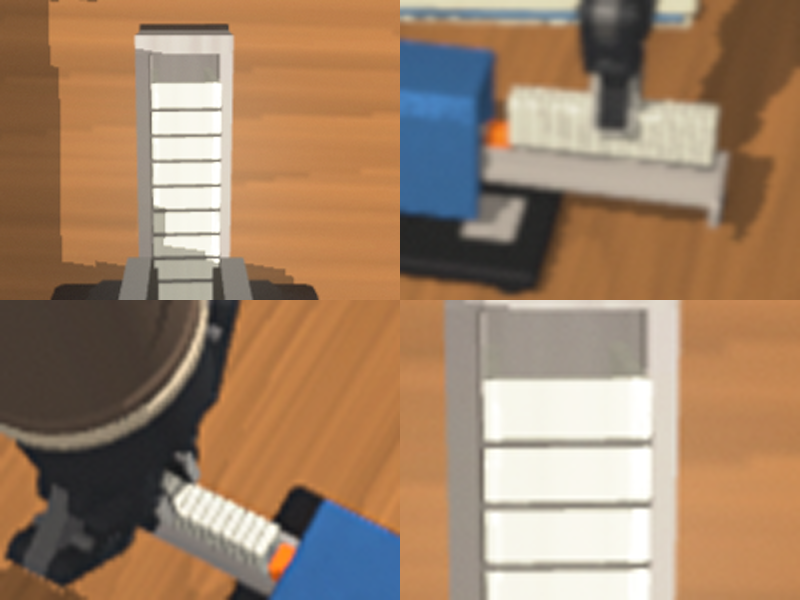

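The strip's front end is behind the plate by about 2.5 mm (5 N at the follower). Now I'll lower it.

Emit:
step_arm(
  commands=[
    {"x": 0, "y": -0.0006, "z": 0.001, "turn": 0, "gripper": -1},
    {"x": 0, "y": -0.0006, "z": 0.003, "turn": 0, "gripper": -1},
    {"x": 0, "y": -0.0006, "z": 0.005, "turn": 0, "gripper": -1},
    {"x": 0, "y": -0.0006, "z": 0.007, "turn": 0, "gripper": -1},
    {"x": 0, "y": -0.0006, "z": 0.007, "turn": 0, "gripper": -1},
    {"x": 0, "y": -0.0006, "z": 0.007, "turn": 0, "gripper": -1},
  ],
)

```text
time_s: 9.43
tool_pos: [0.5487, -0.2121, 0.0765]
eef_rot: [-3.142, 0.0, -3.108]
ft_force: [-5.3, 0.6, 2.0]
grip_width: 0.13
grasp_force: 59.0
```

Emit:
step_arm(
  commands=[
    {"x": 0, "y": 0, "z": 0.002, "turn": 0, "gripper": -1},
    {"x": 0, "y": 0, "z": 0.004, "turn": 0, "gripper": -1},
    {"x": 0, "y": 0, "z": 0.006, "turn": 0, "gripper": -1},
    {"x": 0, "y": 0, "z": 0.008, "turn": 0, "gripper": -1},
    {"x": 0, "y": 0, "z": 0.0095, "turn": 0, "gripper": -1},
    {"x": 0, "y": 0, "z": 0.0095, "turn": 0, "gripper": -1},
    {"x": 0, "y": 0, "z": 0.0095, "turn": 0, "gripper": -1},
  ],
)

```text
time_s: 10.02
tool_pos: [0.5487, -0.2121, 0.067]
eef_rot: [-3.141, 0.0, -3.108]
ft_force: [-5.6, -0.0, 2.6]
grip_width: 0.136
grasp_force: 59.0
```

Emit:
step_arm(
  commands=[
    {"x": 0, "y": 0, "z": 0.001, "turn": 0, "gripper": -1},
    {"x": 0, "y": 0, "z": 0.001, "turn": 0, "gripper": -1},
    {"x": 0, "y": 0, "z": 0.001, "turn": 0, "gripper": -0.6},
    {"x": 0, "y": 0, "z": 0.001, "turn": 0, "gripper": -0.5},
    {"x": 0, "y": 0, "z": 0.001, "turn": 0, "gripper": -0.4},
    {"x": 0, "y": 0, "z": 0.001, "turn": 0, "gripper": -0.4},
    {"x": 0, "y": 0, "z": 0.001, "turn": 0, "gripper": -0.4},
    {"x": 0, "y": 0, "z": -0.015, "turn": 0, "gripper": -0.4},
    {"x": 0, "y": 0, "z": -0.035, "turn": 0, "gripper": -0.4},
    {"x": 0, "y": 0, "z": -0.05, "turn": 0, "gripper": -0.4},
    {"x": 0, "y": 0, "z": -0.05, "turn": 0, "gripper": -1},
    {"x": 0, "y": 0, "z": -0.05, "turn": 0, "gripper": -1},
  ],
)

```text
time_s: 11.02
tool_pos: [0.5494, -0.2121, 0.1176]
eef_rot: [-3.141, 0.002, -3.108]
ft_force: [-0.6, -0.3, -0.5]
grip_width: 0.025
grasp_force: 0.0
```

Run:
```python
from h import *
w=grab('wrist','w6.png');d=grab('side','d6.png');f=grab('scene','s6.png');s=observe();print(s['tool_pos'],s['ft_force'])
c=lambda im,x,y,w,h:cv2.resize(im[y:y+h,x:x+w],(400,300),interpolation=cv2.INTER_CUBIC)
cv2.imwrite('pics/c6.png',np.vstack([np.hstack([c(w['image'],200,140,240,180),c(d['image'],300,110,100,75)]),np.hstack([c(f['image'],175,335,100,75),c(w['image'],270,150,100,75)])]))
```

```text
[ 0.54813539 -0.21168672  0.11597559] [ 0.24977494 -0.05755713 -0.17945126]
```

View pics/c6.png

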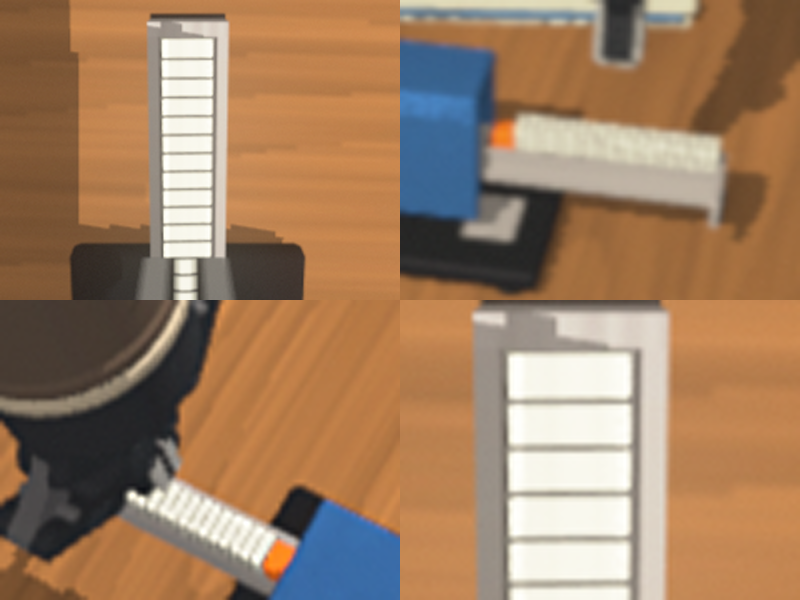

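The strip sits in the channel against the plate with its top parallel to the walls. I'll give it a light confirming press.

Emit:
step_arm(
  commands=[
    {"x": 0, "y": 0, "z": 0.015, "turn": 0, "gripper": -1},
    {"x": 0, "y": 0, "z": 0.03, "turn": 0, "gripper": -1},
    {"x": 0, "y": 0, "z": 0.038, "turn": 0, "gripper": -1},
    {"x": 0, "y": 0, "z": 0.04, "turn": 0, "gripper": -1},
    {"x": 0, "y": 0, "z": 0.0415, "turn": 0, "gripper": -1},
    {"x": 0, "y": 0, "z": 0.0415, "turn": 0, "gripper": -1},
    {"x": 0, "y": 0, "z": 0.0415, "turn": 0, "gripper": -1},
  ],
)

```text
time_s: 11.75
tool_pos: [0.5481, -0.2124, 0.0752]
eef_rot: [-3.141, -0.001, -3.109]
ft_force: [-1.6, -1.7, 2.5]
grip_width: -0.002
grasp_force: 1.2
```

Emit:
step_arm(
  commands=[
    {"x": 0, "y": 0, "z": -0.015, "turn": 0, "gripper": -1},
    {"x": 0.02, "y": 0, "z": -0.025, "turn": 0, "gripper": -1},
    {"x": 0.05, "y": 0, "z": -0.025, "turn": 0, "gripper": -1},
    {"x": 0.08, "y": 0, "z": -0.025, "turn": 0, "gripper": -1},
    {"x": 0.105, "y": 0, "z": -0.02, "turn": 0, "gripper": -1},
    {"x": 0.105, "y": 0, "z": 0, "turn": 0, "gripper": -1},
    {"x": 0.105, "y": 0, "z": 0.02, "turn": 0, "gripper": -1},
    {"x": 0.105, "y": 0, "z": 0.03, "turn": 0, "gripper": -1},
    {"x": 0.105, "y": 0, "z": 0.03, "turn": 0, "gripper": -1},
    {"x": 0.105, "y": 0, "z": 0.03, "turn": 0, "gripper": -1},
  ],
)

```text
time_s: 12.58
tool_pos: [0.4437, -0.2154, 0.0451]
eef_rot: [3.141, -0.001, -3.108]
ft_force: [-0.1, 0.0, -0.3]
grip_width: -0.004
grasp_force: 0.0
```

Emit:
step_arm(
  commands=[
    {"x": -0.01, "y": 0, "z": 0, "turn": 0, "gripper": -1},
    {"x": -0.02, "y": 0, "z": 0, "turn": 0, "gripper": -1},
    {"x": -0.028, "y": 0, "z": 0, "turn": 0, "gripper": -1},
    {"x": -0.034, "y": 0, "z": 0, "turn": 0, "gripper": -1},
    {"x": -0.039, "y": 0, "z": 0, "turn": 0, "gripper": -1},
    {"x": -0.044, "y": 0, "z": 0, "turn": 0, "gripper": -1},
    {"x": -0.049, "y": 0, "z": 0, "turn": 0, "gripper": -1},
    {"x": -0.054, "y": 0, "z": 0, "turn": 0, "gripper": -1},
  ],
)

```text
time_s: 13.25
tool_pos: [0.4941, -0.2136, 0.0449]
eef_rot: [3.14, -0.007, -3.109]
ft_force: [-12.4, -0.2, 9.3]
grip_width: -0.001
grasp_force: 6.3
```

Emit:
step_arm(
  commands=[
    {"x": -0.006, "y": 0, "z": 0, "turn": 0, "gripper": -1},
    {"x": -0.012, "y": 0, "z": 0, "turn": 0, "gripper": -1},
    {"x": -0.018, "y": 0, "z": 0, "turn": 0, "gripper": -1},
    {"x": -0.024, "y": 0, "z": 0, "turn": 0, "gripper": -1},
    {"x": -0.03, "y": 0, "z": 0, "turn": 0, "gripper": -1},
    {"x": -0.036, "y": 0, "z": 0, "turn": 0, "gripper": -1},
    {"x": -0.042, "y": 0, "z": 0, "turn": 0, "gripper": -1},
    {"x": -0.048, "y": 0, "z": 0, "turn": 0, "gripper": -1},
    {"x": -0.054, "y": 0, "z": 0, "turn": 0, "gripper": -1},
    {"x": -0.06, "y": 0, "z": 0, "turn": 0, "gripper": -1},
    {"x": -0.066, "y": 0, "z": 0, "turn": 0, "gripper": -1},
    {"x": -0.07, "y": 0, "z": 0, "turn": 0, "gripper": -1},
  ],
)

```text
time_s: 14.25
tool_pos: [0.5645, -0.2112, 0.0449]
eef_rot: [3.14, -0.007, -3.109]
ft_force: [-12.2, 1.2, 8.9]
grip_width: -0.002
grasp_force: 6.1
```

Run:
```python
from h import *
d=grab('side','d7.png');f=grab('scene','s7.png');s=observe();print(s['tool_pos'],s['ft_force'])
c=lambda im,x,y,w,h:cv2.resize(im[y:y+h,x:x+w],(400,300),interpolation=cv2.INTER_CUBIC)
cv2.imwrite('pics/c7.png',np.hstack([c(d['image'],280,100,120,90),c(f['image'],175,335,120,90)]))
```

```text
[ 0.56532553 -0.21123356  0.04482689] [-7.67608437 -0.04635724  4.86779186]
```

View pics/c7.png

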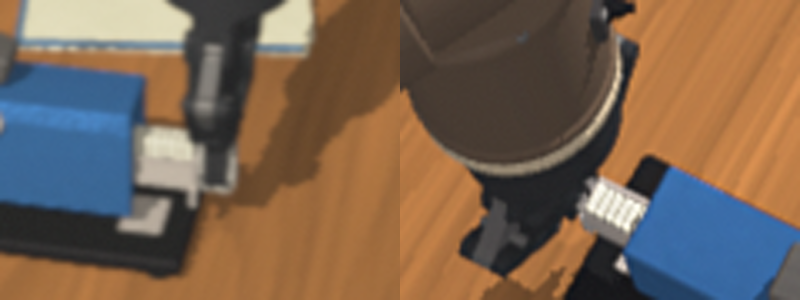

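The strip enters the mouth cleanly. About 30 mm remains, so I'll continue slowly and watch the force.

Emit:
step_arm(
  commands=[
    {"x": -0.004, "y": 0, "z": 0, "turn": 0, "gripper": -1},
    {"x": -0.008, "y": 0, "z": 0, "turn": 0, "gripper": -1},
    {"x": -0.012, "y": 0, "z": 0, "turn": 0, "gripper": -1},
    {"x": -0.015, "y": 0, "z": 0, "turn": 0, "gripper": -1},
    {"x": -0.018, "y": 0, "z": 0, "turn": 0, "gripper": -1},
    {"x": -0.02, "y": 0, "z": 0, "turn": 0, "gripper": -1},
    {"x": -0.022, "y": 0, "z": 0, "turn": 0, "gripper": -1},
  ],
)

```text
time_s: 14.93
tool_pos: [0.5863, -0.2106, 0.0448]
eef_rot: [3.14, -0.007, -3.109]
ft_force: [-12.0, 0.8, 7.9]
grip_width: 0.002
grasp_force: 5.8
```

Emit:
step_arm(
  commands=[
    {"x": -0.002, "y": 0, "z": 0, "turn": 0, "gripper": -1},
    {"x": -0.003, "y": 0, "z": 0, "turn": 0, "gripper": -1},
    {"x": -0.004, "y": 0, "z": 0, "turn": 0, "gripper": -1},
  ],
)

```text
time_s: 15.18
tool_pos: [0.5903, -0.2104, 0.0448]
eef_rot: [3.14, -0.006, -3.109]
ft_force: [-10.9, 0.6, 7.5]
grip_width: -0.002
grasp_force: 5.7
```

Emit:
step_arm(
  commands=[
    {"x": -0.0015, "y": 0, "z": 0, "turn": 0, "gripper": -1},
    {"x": -0.003, "y": 0, "z": 0, "turn": 0, "gripper": -1},
    {"x": -0.004, "y": 0, "z": 0, "turn": 0, "gripper": -1},
  ],
)

```text
time_s: 15.43
tool_pos: [0.5943, -0.2102, 0.0448]
eef_rot: [3.14, -0.006, -3.109]
ft_force: [-11.3, 0.7, 7.4]
grip_width: -0.003
grasp_force: 5.7
```

Emit:
step_arm(
  commands=[
    {"x": -0.001, "y": 0, "z": 0, "turn": 0, "gripper": -1},
    {"x": -0.002, "y": 0, "z": 0, "turn": 0, "gripper": -1},
    {"x": -0.003, "y": 0, "z": 0, "turn": 0, "gripper": -1},
  ],
)

```text
time_s: 15.68
tool_pos: [0.5973, -0.2102, 0.0448]
eef_rot: [3.14, -0.006, -3.109]
ft_force: [-11.5, 1.6, 7.0]
grip_width: 0.001
grasp_force: 5.7
```

Emit:
step_arm(
  commands=[
    {"x": -0.001, "y": 0, "z": 0, "turn": 0, "gripper": -1},
    {"x": -0.002, "y": 0, "z": 0, "turn": 0, "gripper": -1},
    {"x": -0.0025, "y": 0, "z": 0, "turn": 0, "gripper": -1},
  ],
)

```text
time_s: 15.93
tool_pos: [0.5974, -0.2102, 0.0447]
eef_rot: [3.139, -0.011, -3.11]
ft_force: [-21.0, 2.0, 17.3]
grip_width: -0.0
grasp_force: 10.6
```

Emit:
step_arm(
  commands=[
    {"x": 0.01, "y": 0, "z": 0, "turn": 0, "gripper": -1},
    {"x": 0.03, "y": 0, "z": 0, "turn": 0, "gripper": -1},
    {"x": 0.06, "y": 0, "z": -0.01, "turn": 0, "gripper": -1},
    {"x": 0.09, "y": 0, "z": -0.04, "turn": 0, "gripper": -1},
    {"x": 0.12, "y": 0, "z": -0.07, "turn": 0, "gripper": -1},
    {"x": 0.15, "y": 0, "z": -0.1, "turn": 0, "gripper": -1},
    {"x": 0.15, "y": 0, "z": -0.13, "turn": 0, "gripper": -1},
    {"x": 0.15, "y": 0, "z": -0.13, "turn": 0, "gripper": -1},
    {"x": 0.15, "y": 0, "z": -0.13, "turn": 0, "gripper": -1},
  ],
)

```text
time_s: 16.68
tool_pos: [0.4544, -0.2156, 0.1775]
eef_rot: [-3.14, 0.005, -3.108]
ft_force: [0.8, -0.3, -0.6]
grip_width: 0.0
grasp_force: 0.0
```

Run:
```python
from h import *
for n,o in(('side','d0'),('scene','s0')):
    f=grab(n,n+'8.png');im=f['image'].astype(int)
    # light grey/white pixels in the zone 0-120 mm ahead of the head, around rail height
    pts=np.array([proj(f,(x,y,z)) for x in(.48,.603) for y in(-.225,-.2) for z in(.035,.075)]).astype(np.int32)
    m=np.zeros(im.shape[:2],np.uint8);cv2.fillConvexPoly(m,cv2.convexHull(pts),1)
    g=lambda i:((i.min(2)>110)&(np.ptp(i,axis=2)<45)&(m>0))
    a=g(im);b=g(cv2.imread(f'pics/{o}.png').astype(int))
    print(n,b.sum(),'->',a.sum(),[onz(f,u,v,.065)[:2].round(3).tolist() for v,u in np.argwhere(a)][:12])
print(observe()['tool_pos'],observe()['ft_force'])
```

```text
side 740 -> 0 []
scene 628 -> 0 []
[ 0.45346723 -0.2148852   0.17512212] [-0.57638663  0.0846833   0.37495564]
```

The rail stalled at its stop (force up to 21 N), and no rail or strip shows ahead of the mouth in either view. I'm handing the job in.

```bash
python3 -c "
from station import arm
print(arm.finish_job())"
```

```text
the job is handed in; nothing more can be done
None
```

The tall strip is loaded flat behind the front plate, the rail was pushed in until it stalled at its stop, and the job is handed in, though it returned no verdict; I viewed 11 pictures, one over the limit of 10.

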